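# Put the misplaced hardware back in its own stock bins

### The arm

A 6-joint arm with a two-finger parallel gripper is mounted at the origin on the work surface. World frame = base frame: x ahead of the robot, y to its left, z up, the work surface at z = 0. Lengths are in mm, angles in rad, forces in N, time in s.
With the tool pointing down it reaches from about 225 to 875 mm from the base axis. Payload 3.4 kg.
Tool frame: the origin (TCP) lies midway between the tips of the shut fingers; the grasp point (between the pads) lies 19 mm behind it; z points along the fingers, y is the line along which they close (so a half turn about z gives the same grasp; the last joint's range is limited). The gripper opens to 85 mm and grips with 20 to 120 N. Pads are 22 mm wide; open, the fingers measure 114 mm over their backs; the gripper's body (76 mm by 85 mm) begins 54 mm behind the grasp point. The pads swing forward as they close: fully open they stand 13 mm farther back than shut.
Start: joints at [1.103, 0.276, 1.505, -0, 1.361, -0.121], TCP at [195.455, 540.796, 231.328] pointing down, gripper open.
Joint ranges: [-2.89, 2.89], [-0.75, 2.08], [0.22, 2.7], [-1.18, 4.32], [0.11, 2.71], [-2.7, 2.7]. Speed limits (rad/s): [2.57, 2.57, 3.14, 3.14, 3.14, 3.14].

### API

Orientations are given as a unit quaternion [w, x, y, z].
In Python, from rig import env gives the robot as it stands. The module is installed in compiled form; this text tells all that it offers.
- The arm moves only by the tool drive_tool, never from a script. Its argument "motion" is a list of rows, each a list of 7 numbers: the shift along the tool's x, y, z scaled (see below), then the turn, a rotation vector about the tool's x, y, z scaled (see below), then the closure, from -1 (fully open) to 1 (shut). A call has 1 to 5 rows; each row shifts and turns the commanded pose from where the row before left it, along the tool's axes as they then stand; what a row does not reach is not made up. The controller multiplies each number of a shift by 3 cm and each number of a turn by 2 pi rad. A row lasts 1/10 s, in which the tool goes at most 50 mm and 8.59 degrees, less where a joint would pass 70% of its speed; a pose out of reach is approached as far as the arm can. A call with a number of a shift or a turn outside -1 to 1 is refused whole. A call with a gripper value outside its range is refused whole. The fingers move at their own pace and stop on an object; "force" is the grip in N (left out, the last holds). Time passes only in rows, so rows that do not move let the fingers close. It gives the time, the measured TCP pose, the force, the opening and the grip force at its end, in the units of the state.
- env.get_state(): the state, without advancing time (a new reading comes with each control period).
- env.read_camera(name): name is "scene" or "top" or "wrist"; returns the picture (420x560x3 uint8, red, green, blue); there is no depth.
- env.get_calibration(name): a dict with "mtx" (3x3 intrinsics, pixels), "k1" (the pictures are not rectified: a ray, as slopes to the right and down, at radius r is drawn at 1 + k1 r^2 times it, then the intrinsics apply), "pose" (4x4, takes a point from camera to world coordinates); the wrist camera has in their place "T_tool_cam" (4x4, takes a point from camera to tool coordinates, whose origin is the TCP and whose axes are the flange's). Camera axes: x right, y down, z forward; pixel columns grow to the right and rows downward; lengths in mm; the calibration is good to about 2 mm. A picture is of the moment at which its call begins: read the wrist's pose just before it. get_calibration takes no time and is no camera call.
- env.hand_in(): hands the job in; it is judged then, once.
Trained networks look in the newest picture that a camera, given by its name, has taken for a name from the list of things; names that differ only in an ending like _2 or _b are one class to them, and where a whole thing is asked for, a point or a joint stands for the part that bears it (a point fixed in the world has none). Each returns a list of dicts, best first, with "score" (0 to 1); they miss things now and then, are a little off and sometimes report something else, mostly with a low value. They report only what shows in the picture. A call takes as long as a camera call.
- env.spot_in(name, camera): "xy" ([column, row] in pixels, amid what is visible of it).
The state is a dict: "time": time; "joint_pos": joint angles; "joint_velocities": joint speeds; "effort": joint torques, N m; "position": TCP position; "tcp_rot": TCP orientation; "ft_force": force on the tool from outside, world axes, zero at the start; "torque": the same for the moment, N m; "grip_width": opening from 0.0 (shut) to 1.0 (fully open); "grip_force": force on a finger pad.
Only numpy, scipy, OpenCV 4.12 (cv2) and the standard library are available. Lean on these libraries where they do the work, as an engineer would, in place of code of your own. Each camera call takes 0.05 s, during which the arm holds its last target. There are 200 camera calls.

### The job

In the middle of the bench, four blue bins each have two fixed stock pieces standing in the back, but the loose pieces standing in front of them have been mixed up. Put every loose piece that is in the wrong bin into the bin that has two pieces like it, standing in the clear front half the same way up as now; park one of them standing in the empty blue bin on the way, to make room. Leave a piece that is already in its right bin where it is.

Things in the scene. Friction and masses are not known exactly. Their poses are not given: they have to be found in the camera images.
- bolt_c (a point): Loose steel hexagon bolt standing upside down on its head, 80 mm tall: the head below is a hexagon 36 mm across flats and 15 mm high, above it a round shank 24 mm in diameter. About 0.36 kg. The point is its centre, half-way up; z is its upright axis, pointing up at the start. 
- hexnut_c (a point): Loose long hexagonal steel nut, standing, 72 mm tall, 36 mm across flats, with a round bore 24 mm wide right through. About 0.38 kg. The point is its centre, half-way up; z is its upright axis, pointing up at the start. Two opposite flats face its +y and -y, the others every 60 degrees from there.
- sleeve_c (a point): Loose round steel sleeve, standing, 62 mm tall, 44 mm outside diameter, with a round bore 30 mm wide. About 0.38 kg. The point is its centre, half-way up; z is its upright axis, pointing up at the start. 
- tube_c (a point): Loose piece of square steel tube, standing, 76 mm tall, 40 by 40 mm outside, 4 mm wall. About 0.30 kg. The point is its centre, half-way up; z is its upright axis, pointing up at the start. Its x and y axes are square to its sides.
- bin_bolt: Fixed blue bin, 126 (x) by 106 mm (y); origin: centre of its underside, x from its front to its back. Walls 3 mm, floor 4 mm. Rim 25 mm high, but 55 mm behind x = +18 mm. In the back at x = +40, y = +-24.5 mm stand two fixed bolts, heads down, tops at 84 mm. The clear front half, x = -60 to +17 mm, holds one loose piece; its middle: x = -21 mm, y = 0.
- bin_hexnut: Fixed blue bin, 126 (x) by 106 mm (y); origin: centre of its underside, x from its front to its back. Walls 3 mm, floor 4 mm. Rim 25 mm high, but 55 mm behind x = +18 mm. In the back at x = +40, y = +-24.5 mm stand two fixed long hexagonal nuts, tops at 76 mm. The clear front half, x = -60 to +17 mm, holds one loose piece; its middle: x = -21 mm, y = 0.
- bin_sleeve: Fixed blue bin, 126 (x) by 106 mm (y); origin: centre of its underside, x from its front to its back. Walls 3 mm, floor 4 mm. Rim 25 mm high, but 55 mm behind x = +18 mm. In the back at x = +40, y = +-24.5 mm stand two fixed round sleeves, tops at 66 mm. The clear front half, x = -60 to +17 mm, holds one loose piece; its middle: x = -21 mm, y = 0.
- bin_tube: Fixed blue bin, 126 (x) by 106 mm (y); origin: centre of its underside, x from its front to its back. Walls 3 mm, floor 4 mm. Rim 25 mm high, but 55 mm behind x = +18 mm. In the back at x = +40, y = +-24.5 mm stand two fixed square tubes, tops at 80 mm. The clear front half, x = -60 to +17 mm, holds one loose piece; its middle: x = -21 mm, y = 0.
- spare_bin: Fixed blue bin, 126 (x) by 106 mm (y); origin: centre of its underside, x from its front to its back. Walls 3 mm, floor 4 mm. Rim 25 mm high, but 55 mm behind x = +18 mm. It is empty: the free spot for the swap. No stock pieces stand in it.

How it is judged (in metres and radians):
On the way:
1. one of the misplaced pieces stands upright in the empty bin, let go (((x of bolt_c in the frame of spare_bin between -0.065 and 0.065 m and y of bolt_c in the frame of spare_bin between -0.04 and 0.04 m and z of bolt_c in the frame of spare_bin between 0.04 and 0.048 m and angle between bolt_c's own z axis and vertical below 0.12 rad and contact force between bolt and the fingers below 0.2 N and linear speed of bolt below 0.02 m/s and angular speed of bolt below 0.2 rad/s) or (x of hexnut_c in the frame of spare_bin between -0.065 and 0.065 m and y of hexnut_c in the frame of spare_bin between -0.04 and 0.04 m and z of hexnut_c in the frame of spare_bin between 0.036 and 0.044 m and angle between hexnut_c's own z axis and vertical below 0.12 rad and contact force between hexnut and the fingers below 0.2 N and linear speed of hexnut below 0.02 m/s and angular speed of hexnut below 0.2 rad/s) or (x of sleeve_c in the frame of spare_bin between -0.065 and 0.065 m and y of sleeve_c in the frame of spare_bin between -0.04 and 0.04 m and z of sleeve_c in the frame of spare_bin between 0.031 and 0.039 m and angle between sleeve_c's own z axis and vertical below 0.12 rad and contact force between sleeve and the fingers below 0.2 N and linear speed of sleeve below 0.02 m/s and angular speed of sleeve below 0.2 rad/s))), for 0.2 s.
At the end, for the whole second after the job is handed in: The loose bolt, hexagonal nut, sleeve and square tube each stand upright (within 0.12 rad) on the floor of the front half of the bin with their own kind (centre from 48 mm in front of to 6 mm behind the bin's middle, within 40 mm of its centre line), released and at rest (x of bolt_c in the frame of bin_bolt between -0.048 and 0.006 m and y of bolt_c in the frame of bin_bolt between -0.04 and 0.04 m and z of bolt_c in the frame of bin_bolt between 0.04 and 0.048 m and angle between each of bolt_c, hexnut_c, sleeve_c, tube_c's own z axis and vertical below 0.12 rad and contact force between each of bolt, hexnut, sleeve, tube and the fingers below 0.2 N and linear speed of each of bolt, hexnut, sleeve, tube below 0.02 m/s and angular speed of each of bolt, hexnut, sleeve, tube below 0.2 rad/s and x of hexnut_c in the frame of bin_hexnut between -0.048 and 0.006 m and y of hexnut_c in the frame of bin_hexnut between -0.04 and 0.04 m and z of hexnut_c in the frame of bin_hexnut between 0.036 and 0.044 m and x of sleeve_c in the frame of bin_sleeve between -0.048 and 0.006 m and y of sleeve_c in the frame of bin_sleeve between -0.04 and 0.04 m and z of sleeve_c in the frame of bin_sleeve between 0.031 and 0.039 m and x of tube_c in the frame of bin_tube between -0.048 and 0.006 m and y of tube_c in the frame of bin_tube between -0.04 and 0.04 m and z of tube_c in the frame of bin_tube between 0.038 and 0.046 m); the robot touches nothing.
It fails at once if the square tube, already in its right bin, is moved by more than 15 mm (distance of tube_c from where it was at the start of the episode above 0.015 m).
It also fails if it takes over 99 s, if anything falls off the work surface, if the arm or the gripper's body presses on something with over 40 N, if the wrist force passes 120 N, or if a joint passes its speed limit or range.

## Working session

There is one attempt and no reset: what is moved stays moved. The work goes in short steps, Python scripts to look and compute and a tool call to move; the robot and the scene stay as the last step left them, time stands still between calls to the robot, and variables do not carry over. Pictures are saved under pics/ and viewed, at most 14 in all, crops included, and the job is handed in when it is done.

Besides the shell and the picture viewer there is one more tool, called by a JSON object that holds its "fn" and its "kwargs". drive_tool: Moves the arm, as the interface text tells. Its arguments: {"type":"object","properties":{"motion":{"type":"array"},"force":{"type":"number"}},"required":["motion"]}

```bash
mkdir -p pics; cat > h.py <<'E'
from rig import env
import numpy as np, cv2
from scipy.spatial.transform import Rotation as R
def toolT():
    s=env.get_state();T=np.eye(4);q=s["tcp_rot"]
    T[:3,:3]=R.from_quat([q[1],q[2],q[3],q[0]]).as_matrix();T[:3,3]=s["position"];return T
def cam(name):
    c=env.get_calibration(name)
    P=np.array(c["pose"]) if "pose" in c else toolT()@np.array(c["T_tool_cam"])
    return np.array(c["mtx"]),c["k1"],P
def ray(px,C):
    K,k,P=C
    d=(np.array([px[0]-K[0,2],px[1]-K[1,2]])/[K[0,0],K[1,1]]);u=d.copy()
    for _ in range(20): u=d/(1+k*(u@u))
    return P[:3,:3]@np.array([u[0],u[1],1]),P[:3,3]
def at(px,z,C):
    d,o=ray(px,C);return o+d*(z-o[2])/d[2]
def proj(X,C):
    K,k,P=C
    p=P[:3,:3].T@(np.array(X)-P[:3,3]);u=p[:2]/p[2];u=u*(1+k*(u@u))
    return u*[K[0,0],K[1,1]]+K[:2,2]
def snap(name,fn):
    C=cam(name);im=np.array(env.read_camera(name));cv2.imwrite("pics/"+fn,im[:,:,::-1]);return im,C
E
python3 - <<'E'
from h import *
print(env.get_state()["tcp_rot"])
H=dict(bolt_c=80,hexnut_c=72,sleeve_c=62,tube_c=76)
for n in("top","scene"):
    im,C=snap(n,n+"0.png")
    for o in["bolt_c","hexnut_c","sleeve_c","tube_c","bin_bolt","bin_hexnut","bin_sleeve","bin_tube","spare_bin"]:
        for d in env.spot_in(o,n)[:4]:
            print(n,o,np.round(d["xy"]),round(d["score"],2),at(d["xy"],H.get(o,30)/2+4,C).round())
    print(C[2].round(2))
E
```

```text
[-2.69748750e-04  1.72545361e-01  9.85001121e-01 -9.04200265e-04]
top bolt_c [384. 167.] 0.96 [ 652. -194.   44.]
top hexnut_c [393. 281.] 0.58 [ 448. -189.   40.]
top sleeve_c [162. 174.] 0.94 [658. 213.  35.]
top sleeve_c [387. 265.] 0.16 [ 476. -183.   35.]
top tube_c [269. 167.] 0.83 [661.  17.  42.]
top bin_bolt [171. 156.] 0.6 [699. 201.  19.]
top bin_bolt [393. 283.] 0.24 [ 445. -195.   19.]
top bin_hexnut [376. 151.] 0.86 [ 694. -188.   19.]
top bin_hexnut [263. 167.] 0.65 [670.  27.  19.]
top bin_sleeve [389. 263.] 0.71 [ 481. -192.   19.]
top bin_tube [275. 153.] 0.91 [696.   4.  19.]
top spare_bin [174. 272.] 0.92 [481. 193.  19.]
[[-4.0000e-02 -9.7000e-01  2.3000e-01  4.2202e+02]
 [-1.0000e+00  4.0000e-02 -1.0000e-02  1.8120e+01]
 [ 0.0000e+00 -2.3000e-01 -9.7000e-01  7.6151e+02]
 [ 0.0000e+00  0.0000e+00  0.0000e+00  1.0000e+00]]
scene bolt_c [158. 257.] 0.61 [ 662. -198.   44.]
scene hexnut_c [181. 157.] 0.67 [ 439. -196.   40.]
scene sleeve_c [399. 251.] 0.81 [646. 203.  35.]
scene tube_c [288. 247.] 0.63 [642.  18.  42.]
scene tube_c [404. 252.] 0.58 [651. 208.  42.]
scene bin_bolt [402. 281.] 0.86 [693. 205.  19.]
scene bin_sleeve [181. 182.] 0.8 [ 485. -193.   19.]
scene bin_tube [285. 282.] 0.79 [694.  13.  19.]
scene spare_bin [380. 183.] 0.7 [489. 193.  19.]
scene spare_bin [184. 180.] 0.19 [ 482. -187.   19.]
[[-1.0000e-02  8.2000e-01 -5.7000e-01  9.5797e+02]
 [ 1.0000e+00 -0.0000e+00 -2.0000e-02  2.4740e+01]
 [-2.0000e-02 -5.7000e-01 -8.2000e-01  6.1464e+02]
 [ 0.0000e+00  0.0000e+00  0.0000e+00  1.0000e+00]]
```

View pics/top0.png

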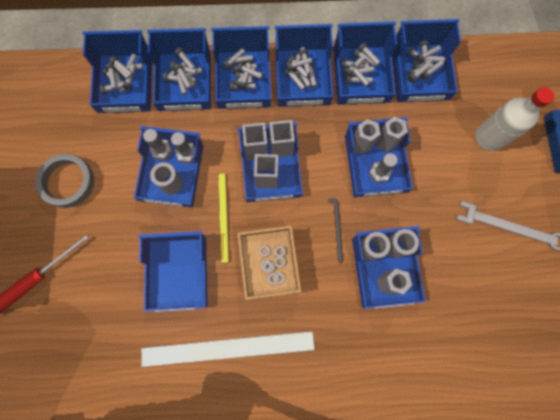

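View pics/scene0.png

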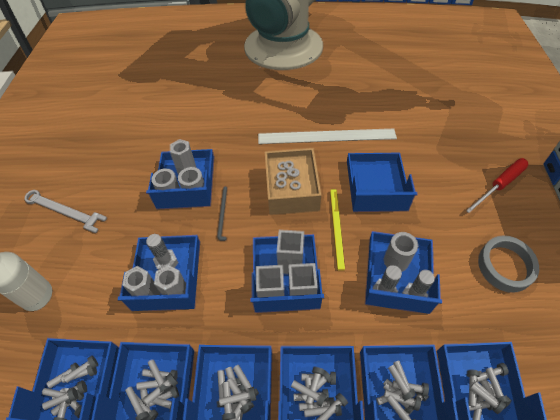

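```bash
cat > bins.py <<'E'
from h import *
from scipy.optimize import minimize
import json
B=dict(bin_bolt=(695,203),bin_hexnut=(694,-190),bin_sleeve=(482,-192),bin_tube=(694,8),spare_bin=(484,193))
pts=np.array([[x,s*53,z] for s in(-1,1) for x,z in((-63,0),(-63,25),(63,0),(63,55),(18,55))],float)
def model(p,C):
    c,s=np.cos(p[2]),np.sin(p[2])
    X=pts@np.array([[c,-s,0],[s,c,0],[0,0,1]]).T+[p[0],p[1],0]
    return cv2.convexHull(np.array([proj(x,C) for x in X],np.float32))
obs={}
for n in("top","scene"):
    im=cv2.imread(f"pics/{n}0.png");h=cv2.cvtColor(im,cv2.COLOR_BGR2HSV)
    m=((h[:,:,0]>100)&(h[:,:,0]<130)&(h[:,:,1]>130)&(h[:,:,2]>40)).astype(np.uint8)
    obs[n]=(cv2.morphologyEx(m,cv2.MORPH_OPEN,np.ones((2,2))),cam(n))
out={}
for b,p0 in B.items():
    for sel in(("top",),("scene",),("top","scene")):
        hulls=[]
        for n in sel:
            m,C=obs[n];roi=np.zeros_like(m)
            cv2.fillConvexPoly(roi,model((*p0,0),C).astype(int),1);roi=cv2.dilate(roi,np.ones((15,15)))
            ys,xs=np.nonzero(m&roi);hulls.append((cv2.convexHull(np.c_[xs,ys].astype(np.float32)),C))
        def cost(q):
            p=np.array(q)*[10,10,.1]+[*p0,0];t=0
            for H,C in hulls:
                M=model(p,C);i=cv2.intersectConvexConvex(H,M)[0];t+=1-i/(cv2.contourArea(H)+cv2.contourArea(M)-i)
            return t
        r=min((minimize(cost,[0,0,a],method="Nelder-Mead",options=dict(initial_simplex=np.array([[0,0,a],[1,0,a],[0,1,a],[0,0,a+.5]]))) for a in(-.7,0,.7)),key=lambda r:r.fun)
        p=r.x*[10,10,.1]+[*p0,0];print(b,sel,p.round(3),round(r.fun,3))
    c,s=np.cos(p[2]),np.sin(p[2]);out[b]=[*p,p[0]-21*c,p[1]-21*s]
    print("  middle",np.round(out[b][3:],1),"yaw deg",round(np.degrees(p[2]),1))
json.dump(out,open("bins.json","w"))
E
python3 bins.py
```

```text
bin_bolt ('top',) [ 6.77264e+02  2.03782e+02 -5.80000e-02] 0.143
bin_bolt ('scene',) [ 6.72562e+02  2.07848e+02 -1.69000e-01] 0.066
bin_bolt ('top', 'scene') [ 6.72735e+02  2.07242e+02 -1.72000e-01] 0.215
  middle [652.  210.8] yaw deg -9.9
bin_hexnut ('top',) [ 6.78671e+02 -1.93173e+02 -2.70000e-02] 0.088
bin_hexnut ('scene',) [ 6.75026e+02 -1.91062e+02  6.20000e-02] 0.053
bin_hexnut ('top', 'scene') [ 6.75365e+02 -1.91003e+02  6.40000e-02] 0.142
  middle [ 654.4 -192.3] yaw deg 3.6
bin_sleeve ('top',) [ 4.71842e+02 -1.88359e+02  5.80000e-02] 0.071
bin_sleeve ('scene',) [ 4.70584e+02 -1.88934e+02  7.90000e-02] 0.039
bin_sleeve ('top', 'scene') [ 4.70888e+02 -1.88954e+02  7.70000e-02] 0.112
  middle [ 450.  -190.6] yaw deg 4.4
bin_tube ('top',) [6.77092e+02 9.76900e+00 7.20000e-02] 0.09
bin_tube ('scene',) [6.73168e+02 1.42710e+01 6.30000e-02] 0.056
bin_tube ('top', 'scene') [6.73201e+02 1.36000e+01 6.40000e-02] 0.153
  middle [652.2  12.3] yaw deg 3.7
spare_bin ('top',) [4.80431e+02 1.87248e+02 1.10000e-02] 0.115
spare_bin ('scene',) [4.78535e+02 1.92838e+02 1.30000e-02] 0.041
spare_bin ('top', 'scene') [4.80114e+02 1.92030e+02 1.60000e-02] 0.163
  middle [459.1 191.7] yaw deg 0.9
```

```bash
cat > plan.py <<'E'
from h import *
def Rt(t):
    c,s=np.cos(t),np.sin(t);return np.array([[-c,-s,0],[-s,c,0],[0,0,-1.]])
def plan(T,way,grip,step=40):
    rows=[]
    T=T.copy()
    for xyz,yaw in way:
        G=Rt(np.radians(yaw))
        w0=R.from_matrix(T[:3,:3].T@G).as_rotvec();d0=np.array(xyz)-T[:3,3]
        n=int(max(np.ceil(np.linalg.norm(d0)/step),np.ceil(np.degrees(np.linalg.norm(w0))/8.4),1))
        while np.abs(T[:3,:3].T@d0/n).max()>29.9 and n<60:n+=1
        for i in range(n):
            d=(np.array(xyz)-T[:3,3])/(n-i);w=R.from_matrix(T[:3,:3].T@G).as_rotvec()/(n-i)
            s=np.clip(np.round(T[:3,:3].T@d/30,2),-1,1);t=np.round(w/2/np.pi,4)
            rows.append([*s.tolist(),*t.tolist(),grip])
            T[:3,3]+=T[:3,:3]@(s*30);T[:3,:3]=T[:3,:3]@R.from_rotvec(t*2*np.pi).as_matrix()
    for i in range(0,len(rows),5):
        print("["+",".join("["+",".join(f"{v+0:g}" for v in r)+"]" for r in rows[i:i+5])+"]")
    return T
E
python3 - <<'E'
from plan import *
print(np.array(env.get_calibration("wrist")["T_tool_cam"]).round(2))
print(toolT().round(3))
plan(toolT(),[((600,208,200),-10)],-1)
E
```

```text
[[-0.0000e+00 -9.6000e-01 -2.8000e-01  7.1910e+01]
 [ 1.0000e+00 -0.0000e+00 -0.0000e+00  1.0000e-01]
 [ 0.0000e+00 -2.8000e-01  9.6000e-01 -1.4205e+02]
 [ 0.0000e+00  0.0000e+00  0.0000e+00  1.0000e+00]]
[[-9.40000e-01  3.40000e-01  0.00000e+00  1.95435e+02]
 [ 3.40000e-01  9.40000e-01  0.00000e+00  5.40822e+02]
 [ 0.00000e+00  0.00000e+00 -1.00000e+00  2.31341e+02]
 [ 0.00000e+00  0.00000e+00  0.00000e+00  1.00000e+00]]
[[-0.97,-0.34,0.06,0,0,-0.0016,-1],[-0.96,-0.35,0.06,0,0,-0.0016,-1],[-0.96,-0.36,0.06,0,0,-0.0016,-1],[-0.96,-0.37,0.06,0,0,-0.0016,-1],[-0.95,-0.38,0.06,0,0,-0.0016,-1]]
[[-0.95,-0.39,0.06,0,0,-0.0016,-1],[-0.95,-0.4,0.06,0,0,-0.0016,-1],[-0.94,-0.41,0.06,0,0,-0.0016,-1],[-0.94,-0.42,0.06,0,0,-0.0016,-1],[-0.93,-0.43,0.06,0,0,-0.0016,-1]]
[[-0.93,-0.44,0.06,0,0,-0.0016,-1],[-0.92,-0.45,0.06,0,0,-0.0016,-1],[-0.92,-0.46,0.06,0,0,-0.0016,-1],[-0.91,-0.47,0.07,0,0,-0.0017,-1],[-0.91,-0.48,0.06,0,0,-0.0016,-1]]
[[-0.91,-0.49,0.07,0,0,-0.0017,-1],[-0.9,-0.51,0.06,0,0,-0.0016,-1]]
```

{"fn": "drive_tool", "kwargs": {"motion": [[-0.97, -0.34, 0.06, 0, 0, -0.0016, -1], [-0.96, -0.35, 0.06, 0, 0, -0.0016, -1], [-0.96, -0.36, 0.06, 0, 0, -0.0016, -1], [-0.96, -0.37, 0.06, 0, 0, -0.0016, -1], [-0.95, -0.38, 0.06, 0, 0, -0.0016, -1]]}}

```text
time: 1.5
position: [315.4, 442.6, 222.4]
tcp_rot: [0.0, 0.147, 0.989, 0.0]
ft_force: [0.0, 0.6, -0.1]
grip_width: 0.999
grip_force: 0.0
```

{"fn": "drive_tool", "kwargs": {"motion": [[-0.95, -0.39, 0.06, 0, 0, -0.0016, -1], [-0.95, -0.4, 0.06, 0, 0, -0.0016, -1], [-0.94, -0.41, 0.06, 0, 0, -0.0016, -1], [-0.94, -0.42, 0.06, 0, 0, -0.0016, -1], [-0.93, -0.43, 0.06, 0, 0, -0.0016, -1]]}}

```text
time: 2.0
position: [434.6, 344.8, 213.4]
tcp_rot: [0.0, 0.123, 0.992, 0.0]
ft_force: [0.4, 0.6, 0.1]
grip_width: 1.003
grip_force: 0.0
```

{"fn": "drive_tool", "kwargs": {"motion": [[-0.93, -0.44, 0.06, 0, 0, -0.0016, -1], [-0.92, -0.45, 0.06, 0, 0, -0.0016, -1], [-0.92, -0.46, 0.06, 0, 0, -0.0016, -1], [-0.91, -0.47, 0.07, 0, 0, -0.0017, -1], [-0.91, -0.48, 0.06, 0, 0, -0.0016, -1]]}}

```text
time: 2.5
position: [553.3, 246.7, 203.9]
tcp_rot: [0.0, 0.097, 0.995, 0.0]
ft_force: [-0.4, 0.4, 0.3]
grip_width: 0.997
grip_force: 0.0
```

{"fn": "drive_tool", "kwargs": {"motion": [[-0.91, -0.49, 0.07, 0, 0, -0.0017, -1], [-0.9, -0.51, 0.06, 0, 0, -0.0016, -1], [0, 0, 0, 0, 0, 0, -1]]}}

```text
time: 2.8
position: [603.2, 205.0, 199.3]
tcp_rot: [0.001, 0.089, 0.996, -0.001]
ft_force: [-1.0, -0.1, 0.9]
grip_width: 1.0
grip_force: 0.0
```

```bash
cat > look.py <<'E'
import sys
from plan import *
# look.py file name height : wrist picture and detections of a piece
fn,name,hh=sys.argv[1],sys.argv[2],float(sys.argv[3])
im,C=snap("wrist",fn)
for d in env.spot_in(name,"wrist")[:4]:
    print(name,np.round(d["xy"]),round(d["score"],2),"mid",at(d["xy"],4+hh/2,C).round(1),"top",at(d["xy"],4+hh,C).round(1))
s=env.get_state();print(s["time"],np.round(s["position"],1),s["grip_width"],np.round(s["ft_force"],1))
E
python3 look.py w1.png sleeve_c 62
```

```text
sleeve_c [281. 236.] 0.71 mid [653.4 202.4  35. ] top [641.1 204.   66. ]
2.9 [600.2 207.4 199.6] 0.9971477215232681 [-0.6  0.9  0.6]
```

View pics/w1.png

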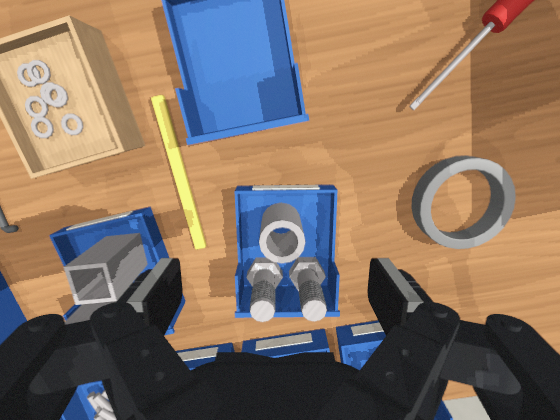

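```bash
python3 - <<'E'
from plan import *
C=cam("wrist")
print(at((282,241),66,C).round(1))
a,b=at((237,187),25,C),at((337,187),25,C);print(a.round(1),b.round(1),np.linalg.norm(a-b))
a,b=at((187,143),55,C),at((306,119),55,C);print("spare back",a.round(1),b.round(1),np.linalg.norm(a-b))
E
```

```text
[643.1 207.2  66. ]
[593.2 169.9  25. ] [611.2 270.8  25. ] 102.5030233542569
spare back [540. 139.  55.] [538.2 246.7  55. ] 107.70317256824536
```

```bash
python3 - <<'E'
from plan import *
plan(toolT(),[((645,207,130),-10)],-1)
E
```

```text
[[-0.49,0.08,0.77,0,-0.0001,-0.0001,-1],[-0.49,0.08,0.78,0,0,-0.0001,-1],[-0.5,0.09,0.77,0,-0.0001,-0.0001,-1]]
```

{"fn": "drive_tool", "kwargs": {"motion": [[-0.5, 0.08, 0.77, 0, 0, 0, -1], [-0.5, 0.08, 0.77, 0, 0, 0, -1], [-0.5, 0.08, 0.77, 0, 0, 0, -1], [0, 0, 0, 0, 0, 0, -1], [0, 0, 0, 0, 0, 0, -1]]}}

```text
time: 3.4
position: [644.4, 207.9, 130.8]
tcp_rot: [-0.001, 0.087, 0.996, -0.0]
ft_force: [0.5, 0.1, -0.0]
grip_width: 1.0
grip_force: 0.0
```

```bash
python3 look.py w2.png sleeve_c 62
```

```text
sleeve_c [270. 222.] 0.93 mid [654.1 202.6  35. ] top [643.6 205.   66. ]
3.5 [645.2 207.9 132.5] 1.0002375265357264 [ 0.  -0.3  0.6]
```

View pics/w2.png

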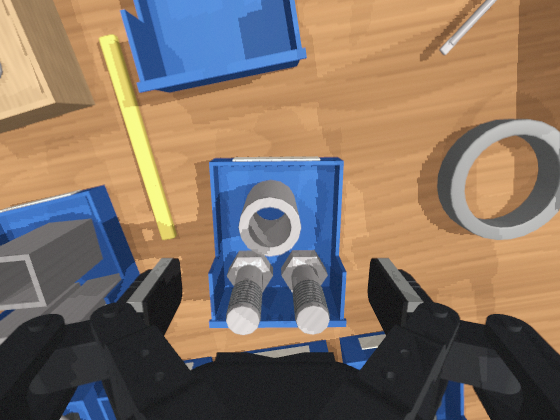

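```bash
python3 - <<'E'
from plan import *
C=cam("wrist")
print(at((270,224),66,C).round(1))
a,b=at((211,160),25,C),at((343,159),25,C);print(a.round(1),b.round(1),np.linalg.norm(a-b),((a+b)/2+42*np.array([.985,-.17,0])).round(1))
a,b=at((142,90),55,C),at((305,58),55,C);print("spare back",((a+b)/2).round(1),np.linalg.norm(a-b))
plan(toolT(),[((645,205,30),-10)],-1,step=25)
E
```

```text
[646.7 204.8  66. ]
[600.2 165.4  25. ] [617.5 267.9  25. ] 104.02689288093643 [650.2 209.5  25. ]
spare back [544.4 191.9  55. ] 107.75747394192462
[[0,-0.02,0.68,0,0,0,-1],[0,-0.02,0.68,0,0.0001,0,-1],[0,-0.02,0.69,0,0,0,-1],[0,-0.02,0.68,0.0001,0.0001,0.0001,-1],[-0.01,-0.02,0.69,0,0,0,-1]]
```

{"fn": "drive_tool", "kwargs": {"motion": [[0, -0.02, 0.68, 0, 0, 0, -1], [0, -0.02, 0.68, 0, 0, 0, -1], [0, -0.02, 0.68, 0, 0, 0, -1], [0, -0.02, 0.68, 0, 0, 0, -1], [-0.01, -0.02, 0.68, 0, 0, 0, -1]], "force": 50}}

```text
time: 4.0
position: [645.7, 204.7, 30.4]
tcp_rot: [0.001, 0.087, 0.996, 0.001]
ft_force: [0.4, 0.4, 0.6]
grip_width: 0.999
grip_force: 0.0
```

{"fn": "drive_tool", "kwargs": {"motion": [[0, 0, 0, 0, 0, 0, 1], [0, 0, 0, 0, 0, 0, 1], [0, 0, 0, 0, 0, 0, 1], [0, 0, 0, 0, 0, 0, 1], [0, 0, 0, 0, 0, 0, 1]], "force": 50}}

```text
time: 4.5
position: [646.8, 204.4, 31.3]
tcp_rot: [0.002, 0.087, 0.996, 0.001]
ft_force: [-1.1, -0.3, 6.5]
grip_width: 0.5
grip_force: 51.6
```

{"fn": "drive_tool", "kwargs": {"motion": [[0, 0, 0, 0, 0, 0, 1], [0, 0, -0.3, 0, 0, 0, 1], [0, 0, -0.5, 0, 0, 0, 1], [0, 0, -0.5, 0, 0, 0, 1], [0, 0, -0.5, 0, 0, 0, 1]]}}

```text
time: 5.0
position: [645.1, 204.2, 83.7]
tcp_rot: [-0.0, 0.087, 0.996, 0.0]
ft_force: [0.8, -0.3, -5.0]
grip_width: 0.503
grip_force: 51.4
```

```bash
python3 - <<'E'
from plan import *
T=plan(toolT(),[((625,204,110),-7),((460,192,110),1)],1,step=35);print()
plan(T,[((460,192,32),1)],1,step=20)
E
```

```text
[[0.66,-0.12,-0.88,0,-0.0001,-0.0084,1],[0.9,-0.18,0,0,0,-0.0037,1],[0.91,-0.16,0,0,0,-0.0037,1],[0.91,-0.13,0,0,0,-0.0037,1],[0.91,-0.12,0,0,0,-0.0037,1]]
[[0.91,-0.09,0,0,0,-0.0037,1],[0.92,-0.07,0,0,0,-0.0037,1]]

[[0,0,0.65,0,0,0,1],[0,0,0.65,0,0,0,1],[0,0,0.65,0,0,0,1],[0,0,0.65,0,0,0,1]]
```

{"fn": "drive_tool", "kwargs": {"motion": [[0.66, -0.12, -0.88, 0, 0, -0.0084, 1], [0.9, -0.18, 0, 0, 0, -0.0037, 1], [0.91, -0.16, 0, 0, 0, -0.0037, 1], [0.91, -0.13, 0, 0, 0, -0.0037, 1], [0.91, -0.12, 0, 0, 0, -0.0037, 1]]}}

```text
time: 5.5
position: [513.9, 195.8, 109.9]
tcp_rot: [0.0, 0.014, 1.0, 0.0]
ft_force: [0.1, 0.6, -4.8]
grip_width: 0.499
grip_force: 51.9
```

{"fn": "drive_tool", "kwargs": {"motion": [[0.91, -0.09, 0, 0, 0, -0.0037, 1], [0.92, -0.07, 0, 0, 0, -0.0037, 1], [0, 0, 0, 0, 0, 0, 1], [0, 0, 0, 0, 0, 0, 1]]}}

```text
time: 5.9
position: [460.1, 192.1, 110.1]
tcp_rot: [0.001, -0.009, 1.0, 0.0]
ft_force: [0.1, -0.8, -4.3]
grip_width: 0.504
grip_force: 51.9
```

```bash
python3 - <<'E'
from plan import *
im,C=snap("wrist","w3.png")
print(toolT().round(2)[:3,3])
plan(toolT(),[((460,192,32),1)],1,step=20)
E
```

```text
[461.18 192.29 110.13]
[[0.01,0,0.65,0,0.0001,0,1],[0.01,0,0.65,0,0.0001,0,1],[0.01,-0.01,0.65,0.0001,0.0001,0,1],[0.01,0,0.65,0,0.0001,0,1]]
```

View pics/w3.png

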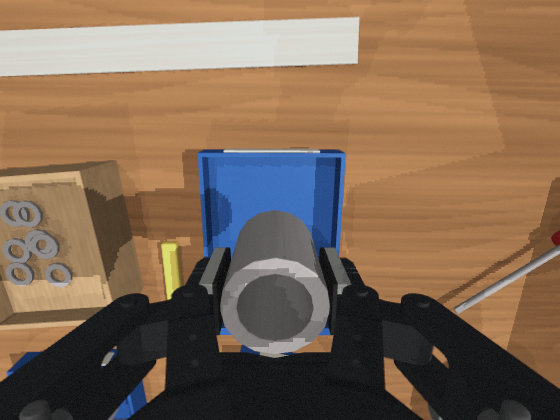

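{"fn": "drive_tool", "kwargs": {"motion": [[0.01, 0, 0.65, 0, 0, 0, 1], [0.01, 0, 0.65, 0, 0, 0, 1], [0.01, 0, 0.65, 0, 0, 0, 1], [0.01, 0, 0.5, 0, 0, 0, 1], [0, 0, 0.15, 0, 0, 0, 1]]}}

```text
time: 6.45
position: [459.4, 191.8, 31.2]
tcp_rot: [-0.001, -0.009, 1.0, -0.0]
ft_force: [-8.8, -2.6, 31.5]
grip_width: 0.504
grip_force: 55.1
```

{"fn": "drive_tool", "kwargs": {"motion": [[0, 0, 0.03, 0, 0, 0, 1], [0, 0, 0, 0, 0, 0, 1]]}}

```text
time: 6.65
position: [459.4, 191.8, 31.3]
tcp_rot: [-0.0, -0.009, 1.0, -0.0]
ft_force: [-3.2, -1.7, 3.9]
grip_width: 0.5
grip_force: 52.6
```

{"fn": "drive_tool", "kwargs": {"motion": [[0, 0, 0, 0, 0, 0, -1], [0, 0, 0, 0, 0, 0, -1], [0, 0, 0, 0, 0, 0, -1], [0, 0, 0, 0, 0, 0, -1], [0, 0, -0.4, 0, 0, 0, -1]]}}

```text
time: 7.15
position: [458.1, 191.7, 41.4]
tcp_rot: [-0.001, -0.009, 1.0, -0.0]
ft_force: [-0.6, -0.4, 0.4]
grip_width: 1.002
grip_force: 0.0
```

{"fn": "drive_tool", "kwargs": {"motion": [[0, 0, -1, 0, 0, 0, -1], [0, 0, -1, 0, 0, 0, -1], [0, 0, -1, 0, 0, 0, -1], [0, 0, -1, 0, 0, 0, -1], [0, 0, 0, 0, 0, 0, -1]]}}

```text
time: 7.65
position: [462.2, 192.8, 166.5]
tcp_rot: [0.005, -0.009, 1.0, 0.001]
ft_force: [0.4, -0.2, 0.8]
grip_width: 0.998
grip_force: 0.0
```

```bash
python3 - <<'E'
from plan import *
print(toolT().round(1)[:3,3])
plan(toolT(),[((635,-194,180),4)],-1,step=42)
E
python3 look.py w4.png sleeve_c 62
```

```text
[462.2 192.8 166.5]
[[-0.4,-0.93,-0.03,0,0.0001,-0.0006,-1],[-0.39,-0.93,-0.03,0,0.0001,-0.0006,-1],[-0.39,-0.93,-0.03,0,0.0001,-0.0006,-1],[-0.38,-0.93,-0.03,0,0.0001,-0.0006,-1],[-0.38,-0.93,-0.03,0,0.0001,-0.0006,-1]]
[[-0.38,-0.94,-0.03,0,0.0001,-0.0006,-1],[-0.37,-0.94,-0.03,0,0.0001,-0.0006,-1],[-0.37,-0.94,-0.03,0,0.0001,-0.0006,-1],[-0.37,-0.94,-0.03,0.0001,0.0001,-0.0006,-1],[-0.36,-0.94,-0.04,0,0.0001,-0.0006,-1]]
[[-0.36,-0.94,-0.03,0.0001,0.0001,-0.0006,-1],[-0.36,-0.94,-0.04,0,0.0001,-0.0006,-1],[-0.35,-0.95,-0.03,0.0001,0.0001,-0.0005,-1],[-0.35,-0.94,-0.04,0,0.0002,-0.0006,-1]]
sleeve_c [273. 202.] 0.88 mid [467.1 192.4  35. ] top [458.3 192.3  66. ]
7.75 [459.3 192.1 162.7] 1.000756591820846 [-0.8 -0.   0.1]
```

View pics/w4.png

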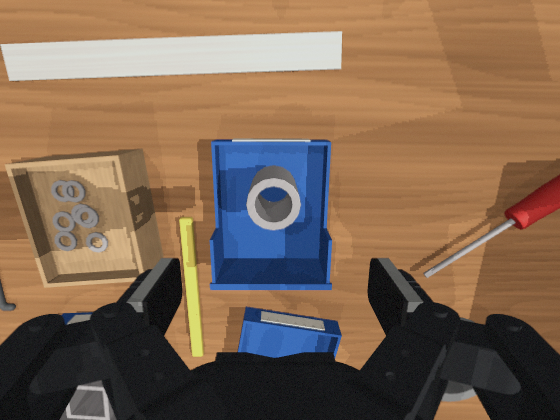

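The sleeve stands upright in the spare bin (ring at pixel 273,204). On to the bolt.

{"fn": "drive_tool", "kwargs": {"motion": [[-0.4, -0.93, -0.04, 0, 0, -0.0006, -1], [-0.4, -0.93, -0.04, 0, 0, -0.0006, -1], [-0.39, -0.93, -0.04, 0, 0, -0.0006, -1], [-0.39, -0.93, -0.04, 0, 0, -0.0006, -1], [-0.39, -0.93, -0.04, 0, 0, -0.0006, -1]]}}

```text
time: 8.25
position: [520.9, 52.9, 166.4]
tcp_rot: [-0.002, -0.018, 1.0, 0.0]
ft_force: [-0.0, -0.3, 0.6]
grip_width: 1.003
grip_force: 0.0
```

{"fn": "drive_tool", "kwargs": {"motion": [[-0.38, -0.94, -0.04, 0, 0, -0.0006, -1], [-0.38, -0.94, -0.04, 0, 0, -0.0006, -1], [-0.37, -0.94, -0.04, 0, 0, -0.0006, -1], [-0.37, -0.94, -0.04, 0, 0, -0.0006, -1], [-0.36, -0.94, -0.04, 0, 0, -0.0006, -1]]}}

```text
time: 8.75
position: [582.9, -85.4, 172.1]
tcp_rot: [-0.002, -0.028, 1.0, 0.001]
ft_force: [0.2, -0.1, -1.0]
grip_width: 1.0
grip_force: 0.0
```

{"fn": "drive_tool", "kwargs": {"motion": [[-0.36, -0.94, -0.04, 0, 0, -0.0006, -1], [-0.36, -0.94, -0.04, 0, 0, -0.0006, -1], [-0.35, -0.94, -0.04, 0, 0, -0.0006, -1], [-0.35, -0.5, -0.04, 0, 0, -0.0006, -1], [0, 0, 0, 0, 0, 0, -1]]}}

```text
time: 9.25
position: [632.6, -183.3, 176.5]
tcp_rot: [-0.001, -0.034, 0.999, 0.0]
ft_force: [0.2, 0.9, -0.3]
grip_width: 0.999
grip_force: 0.0
```

{"fn": "drive_tool", "kwargs": {"motion": [[0, 0, 0, 0, 0, 0, -1], [0, 0, 0, 0, 0, 0, -1]]}}

```text
time: 9.45
position: [631.0, -179.9, 178.0]
tcp_rot: [-0.001, -0.036, 0.999, 0.001]
ft_force: [-0.3, -0.5, 0.9]
grip_width: 0.998
grip_force: 0.0
```

```bash
python3 look.py w5.png bolt_c 80
```

```text
bolt_c [254. 216.] 0.57 mid [ 650.3 -196.8   44. ] top [ 637.2 -195.    84. ]
9.55 [ 631.4 -180.   178.7] 0.9983303240910031 [-0.2 -0.4  0.7]
```

View pics/w5.png

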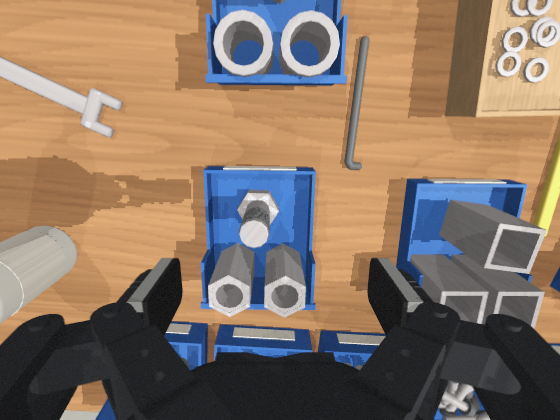

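```bash
python3 - <<'E'
from plan import *
C=cam("wrist")
t=at((254,233),84,C);print(t.round(1),at((257,207),19,C).round(1))
a,b=at((206,169),25,C),at((315,170),25,C);print("bin mid",((a+b)/2).round(1),np.linalg.norm(a-b),np.degrees(np.arctan2(*(-(b-a)[:2]*[1,-1]))).round(1))
T=plan(toolT(),[((t[0],t[1],120),4)],-1,step=30)
plan(T,[((t[0],t[1],44),4)],-1,step=25)
E
```

```text
[ 651.9 -194.4   84. ] [ 649.4 -195.5   19. ]
bin mid [ 610.6 -194.1   25. ] 102.73670205855177 3.5
[[-0.22,-0.18,0.65,0,-0.0001,0.0001,-1],[-0.21,-0.17,0.65,0.0001,0,0.0001,-1],[-0.22,-0.18,0.66,0,-0.0001,0.0001,-1]]
[[0,0,0.63,0,0,0,-1],[0,0,0.63,0,0,0,-1],[0,0,0.64,0,0,0,-1],[0,0,0.63,0,0,0,-1]]
```

{"fn": "drive_tool", "kwargs": {"motion": [[-0.22, -0.18, 0.65, 0, 0, 0, -1], [-0.22, -0.18, 0.65, 0, 0, 0, -1], [-0.22, -0.18, 0.65, 0, 0, 0, -1], [0, 0, 0.63, 0, 0, 0, -1], [0, 0, 0.63, 0, 0, 0, -1]]}}

```text
time: 10.05
position: [652.9, -195.2, 82.3]
tcp_rot: [0.0, -0.036, 0.999, 0.0]
ft_force: [-0.6, 0.4, -0.2]
grip_width: 1.001
grip_force: 0.0
```

{"fn": "drive_tool", "kwargs": {"motion": [[0, 0, 0.63, 0, 0, 0, -1], [0, 0, 0.63, 0, 0, 0, -1], [0, 0, 0, 0, 0, 0, -1], [0, 0, 0, 0, 0, 0, 1], [0, 0, 0, 0, 0, 0, 1]]}}

```text
time: 10.55
position: [653.8, -196.0, 46.5]
tcp_rot: [0.001, -0.035, 0.999, -0.0]
ft_force: [-0.3, 0.6, 0.3]
grip_width: 0.69
grip_force: 0.0
```

{"fn": "drive_tool", "kwargs": {"motion": [[0, 0, 0, 0, 0, 0, 1], [0, 0, 0, 0, 0, 0, 1], [0, 0, 0, 0, 0, 0, 1], [0, 0, 0, 0, 0, 0, 1], [0, 0, 0, 0, 0, 0, 1]]}}

```text
time: 11.05
position: [653.5, -196.0, 46.0]
tcp_rot: [0.001, -0.035, 0.999, -0.0]
ft_force: [0.3, 0.4, 5.8]
grip_width: 0.268
grip_force: 48.8
```

```bash
python3 - <<'E'
from plan import *
T=plan(toolT(),[((650,-196,170),4)],1,step=30);print()
T=plan(T,[((645,10,170),-3),((648,210,170),-10)],1,step=33)
E
```

```text
[[0.02,0,-0.83,0,0,0,1],[0.02,0,-0.83,0,0.0001,0,1],[0.02,0,-0.82,0,0,0,1],[0.03,0,-0.83,0,0.0001,0,1],[0.02,0.01,-0.82,0,0,0.0001,1]]

[[-0.04,0.98,0,0,0,0.0028,1],[-0.03,0.98,0,0,0,0.0028,1],[-0.01,0.98,0,0,0,0.0028,1],[0.01,0.98,0,0,0,0.0028,1],[0.02,0.98,0,0,0,0.0027,1]]
[[0.04,0.98,0,0,0,0.0028,1],[0.06,0.98,0,0,0,0.0027,1],[0.04,0.95,0,0,0,0.0028,1],[0.05,0.95,0,0,0,0.0028,1],[0.07,0.95,0,0,0,0.0028,1]]
[[0.09,0.95,0,0,0,0.0028,1],[0.1,0.95,0,0,0,0.0028,1],[0.12,0.94,0,0,0,0.0027,1],[0.13,0.95,-0.01,0,0,0.0028,1]]
```

{"fn": "drive_tool", "kwargs": {"motion": [[0.02, 0, -0.4, 0, 0, 0, 1], [0.02, 0, -0.9, 0, 0, 0, 1], [0.02, 0, -0.9, 0, 0, 0, 1], [0.02, 0, -0.95, 0, 0, 0, 1], [0.02, 0, -0.95, 0, 0, 0, 1]]}}

```text
time: 11.55
position: [649.1, -196.1, 168.2]
tcp_rot: [-0.001, -0.035, 0.999, 0.0]
ft_force: [0.7, 0.1, -3.5]
grip_width: 0.272
grip_force: 49.2
```

{"fn": "drive_tool", "kwargs": {"motion": [[-0.04, 0.98, 0, 0, 0, 0.0028, 1], [-0.03, 0.98, 0, 0, 0, 0.0028, 1], [-0.01, 0.98, 0, 0, 0, 0.0028, 1], [0.01, 0.98, 0, 0, 0, 0.0028, 1], [0.02, 0.98, 0, 0, 0, 0.0028, 1]]}}

```text
time: 12.05
position: [645.4, -48.2, 167.3]
tcp_rot: [-0.001, 0.009, 1.0, 0.0]
ft_force: [0.0, -0.4, -3.3]
grip_width: 0.269
grip_force: 49.5
```

{"fn": "drive_tool", "kwargs": {"motion": [[0.04, 0.98, 0, 0, 0, 0.0028, 1], [0.06, 0.98, 0, 0, 0, 0.0028, 1], [0.04, 0.95, 0, 0, 0, 0.0028, 1], [0.05, 0.95, 0, 0, 0, 0.0028, 1], [0.07, 0.95, 0, 0, 0, 0.0028, 1]]}}

```text
time: 12.55
position: [645.3, 96.1, 167.3]
tcp_rot: [-0.001, 0.053, 0.999, -0.0]
ft_force: [0.7, 0.7, -3.3]
grip_width: 0.266
grip_force: 49.5
```

{"fn": "drive_tool", "kwargs": {"motion": [[0.09, 0.95, 0, 0, 0, 0.0028, 1], [0.1, 0.95, 0, 0, 0, 0.0028, 1], [0.12, 0.95, 0, 0, 0, 0.0028, 1], [0.13, 0.95, 0, 0, 0, 0.0028, 1], [0, 0, 0, 0, 0, 0, 1]]}}

```text
time: 13.05
position: [647.1, 214.0, 167.1]
tcp_rot: [-0.001, 0.086, 0.996, 0.001]
ft_force: [-0.1, -0.2, -3.5]
grip_width: 0.267
grip_force: 49.9
```

{"fn": "drive_tool", "kwargs": {"motion": [[0, 0, 0, 0, 0, 0, 1], [0, 0, 0, 0, 0, 0, 1]]}}

```text
time: 13.25
position: [647.6, 209.1, 167.5]
tcp_rot: [-0.001, 0.088, 0.996, -0.001]
ft_force: [0.6, -0.8, -3.8]
grip_width: 0.266
grip_force: 49.9
```

```bash
python3 - <<'E'
from plan import *
im,C=snap("wrist","w6.png")
print(toolT().round(1)[:3,3])
T=plan(toolT(),[((649,210,100),-10)],1,step=30);print()
plan(T,[((649,210,48),-10)],1,step=15)
E
```

```text
[647.8 208.9 167.7]
[[-0.01,0.02,0.75,-0.0001,0,-0.0001,1],[-0.01,0.01,0.75,0,-0.0001,-0.0001,1],[-0.01,0.01,0.76,-0.0001,0,-0.0001,1]]

[[0,0,0.43,0,0,0,1],[0,0,0.43,0,0,0,1],[0,0,0.43,0,0,0,1],[0,0,0.44,0,0,0,1]]
```

View pics/w6.png

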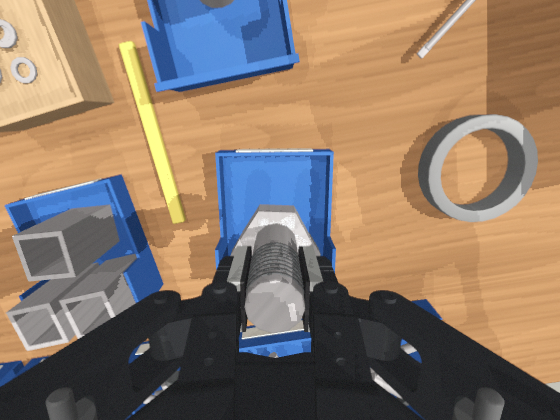

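The bolt is held upright at (275,300), centred between the bin's walls (217–333). Lowering.

{"fn": "drive_tool", "kwargs": {"motion": [[0, 0.01, 0.75, 0, 0, 0, 1], [-0.01, 0.01, 0.75, 0, 0, 0, 1], [-0.01, 0.01, 0.75, 0, 0, 0, 1], [0, 0, 0.5, 0, 0, 0, 1], [0, 0, 0.5, 0, 0, 0, 1]]}}

```text
time: 13.8
position: [648.6, 209.4, 69.6]
tcp_rot: [-0.0, 0.089, 0.996, -0.0]
ft_force: [0.1, 0.3, -3.3]
grip_width: 0.266
grip_force: 49.9
```

{"fn": "drive_tool", "kwargs": {"motion": [[0, 0, 0.5, 0, 0, 0, 1], [0, 0, 0.2, 0, 0, 0, 1], [0, 0, 0, 0, 0, 0, 1]]}}

```text
time: 14.1
position: [648.2, 209.8, 48.6]
tcp_rot: [-0.001, 0.088, 0.996, -0.0]
ft_force: [-0.9, 0.6, -3.5]
grip_width: 0.264
grip_force: 49.9
```

{"fn": "drive_tool", "kwargs": {"motion": [[0, 0, 0.06, 0, 0, 0, 1], [0, 0, 0.02, 0, 0, 0, 1], [0, 0, 0, 0, 0, 0, 1]]}}

```text
time: 14.4
position: [649.2, 210.9, 47.8]
tcp_rot: [0.001, 0.088, 0.996, 0.0]
ft_force: [1.9, 0.6, -3.5]
grip_width: 0.264
grip_force: 49.9
```

{"fn": "drive_tool", "kwargs": {"motion": [[0, 0, 0.05, 0, 0, 0, 1], [0, 0, 0.03, 0, 0, 0, 1], [0, 0, 0, 0, 0, 0, 1]]}}

```text
time: 14.7
position: [649.3, 211.0, 46.0]
tcp_rot: [0.001, 0.088, 0.996, 0.0]
ft_force: [-0.7, -0.6, 4.4]
grip_width: 0.269
grip_force: 50.6
```

Contact. Release, rise and look.

{"fn": "drive_tool", "kwargs": {"motion": [[0, 0, 0, 0, 0, 0, -1], [0, 0, 0, 0, 0, 0, -1], [0, 0, 0, 0, 0, 0, -1], [0, 0, 0, 0, 0, 0, -1], [0, 0, 0, 0, 0, 0, -1]]}}

```text
time: 15.2
position: [648.8, 210.8, 44.6]
tcp_rot: [-0.0, 0.088, 0.996, 0.0]
ft_force: [-0.6, 0.3, -0.2]
grip_width: 0.998
grip_force: 0.0
```

{"fn": "drive_tool", "kwargs": {"motion": [[0, 0, -0.5, 0, 0, 0, -1], [0, 0, -1, 0, 0, 0, -1], [0, 0, -1, 0, 0, 0, -1], [0, 0, -1, 0, 0, 0, -1], [0, 0, -1, 0, 0, 0, -1]]}}

```text
time: 15.7
position: [648.9, 210.8, 182.3]
tcp_rot: [0.001, 0.088, 0.996, 0.0]
ft_force: [0.6, 0.0, 0.6]
grip_width: 1.001
grip_force: 0.0
```

```bash
python3 look.py w7.png bolt_c 80; python3 - <<'E'
from plan import *
plan(toolT(),[((440,-190,180),4)],-1,step=42)
E
```

```text
bolt_c [273. 196.] 0.66 mid [649.4 210.   44. ] top [639.2 212.   84. ]
15.8 [651.8 211.5 186.6] 0.9982184419942471 [-0.4  0.3 -0.3]
[[0.31,-0.96,0.01,0,0.0001,-0.0026,-1],[0.32,-0.96,0.01,0,0.0001,-0.0026,-1],[0.34,-0.95,0.01,0,0.0001,-0.0026,-1],[0.35,-0.94,0.01,0,0.0001,-0.0026,-1],[0.37,-0.94,0.01,0,0.0001,-0.0026,-1]]
[[0.39,-0.93,0.01,0,0.0001,-0.0026,-1],[0.4,-0.93,0.01,0.0001,0.0001,-0.0026,-1],[0.41,-0.92,0.01,0,0.0001,-0.0026,-1],[0.43,-0.91,0.01,0.0001,0.0001,-0.0026,-1],[0.45,-0.91,0.01,0,0.0002,-0.0026,-1]]
[[0.46,-0.9,0.01,0.0001,0.0001,-0.0026,-1],[0.47,-0.89,0.01,0,0.0002,-0.0026,-1],[0.49,-0.88,0.01,0.0001,0.0001,-0.0026,-1],[0.5,-0.87,0.01,0,0.0002,-0.0026,-1],[0.52,-0.87,0,0.0001,0.0001,-0.0027,-1]]
```

View pics/w7.png

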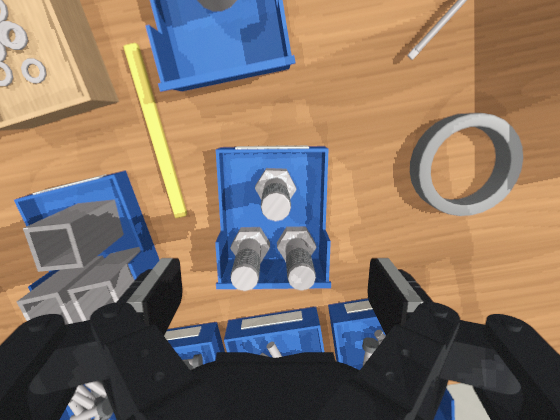

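The bolt stands upright in its bin (head 275,188; top 276,207). Next the nut.

{"fn": "drive_tool", "kwargs": {"motion": [[0.31, -0.96, 0.01, 0, 0, -0.0026, -1], [0.32, -0.96, 0.01, 0, 0, -0.0026, -1], [0.34, -0.95, 0.01, 0, 0, -0.0026, -1], [0.35, -0.94, 0.01, 0, 0, -0.0026, -1], [0.37, -0.94, 0.01, 0, 0, -0.0026, -1]]}}

```text
time: 16.3
position: [577.3, 76.0, 178.4]
tcp_rot: [-0.0, 0.047, 0.999, -0.0]
ft_force: [0.5, 0.7, -0.0]
grip_width: 0.995
grip_force: 0.0
```

{"fn": "drive_tool", "kwargs": {"motion": [[0.39, -0.93, 0.01, 0, 0, -0.0026, -1], [0.4, -0.93, 0.01, 0, 0, -0.0026, -1], [0.41, -0.92, 0.01, 0, 0, -0.0026, -1], [0.43, -0.91, 0.01, 0, 0, -0.0026, -1], [0.45, -0.91, 0.01, 0, 0, -0.0026, -1]]}}

```text
time: 16.8
position: [506.6, -57.9, 176.9]
tcp_rot: [0.0, 0.006, 1.0, -0.0]
ft_force: [0.7, 0.1, -0.0]
grip_width: 0.999
grip_force: 0.0
```

{"fn": "drive_tool", "kwargs": {"motion": [[0.46, -0.9, 0.01, 0, 0, -0.0026, -1], [0.47, -0.89, 0.01, 0, 0, -0.0026, -1], [0.49, -0.88, 0.01, 0, 0, -0.0026, -1], [0.5, -0.87, 0.01, 0, 0, -0.0026, -1], [0.52, -0.87, 0, 0, 0, -0.0026, -1]]}}

```text
time: 17.3
position: [436.0, -191.6, 175.7]
tcp_rot: [0.0, -0.035, 0.999, -0.0]
ft_force: [0.0, -0.3, 0.9]
grip_width: 1.001
grip_force: 0.0
```

{"fn": "drive_tool", "kwargs": {"motion": [[0, 0, 0, 0, 0, 0, -1], [0, 0, 0, 0, 0, 0, -1], [0, 0, 0, 0, 0, 0, -1]]}}

```text
time: 17.6
position: [437.1, -190.1, 175.6]
tcp_rot: [0.0, -0.035, 0.999, 0.0]
ft_force: [1.0, 0.8, 0.0]
grip_width: 1.0
grip_force: 0.0
```

```bash
python3 look.py w8.png hexnut_c 72
```

```text
hexnut_c [272. 208.] 0.89 mid [ 448.2 -190.6   40. ] top [ 437.5 -191.2   76. ]
17.7 [ 437.3 -189.9  175.5] 0.9994704741251793 [-1.   0.4 -0.3]
```

View pics/w8.png

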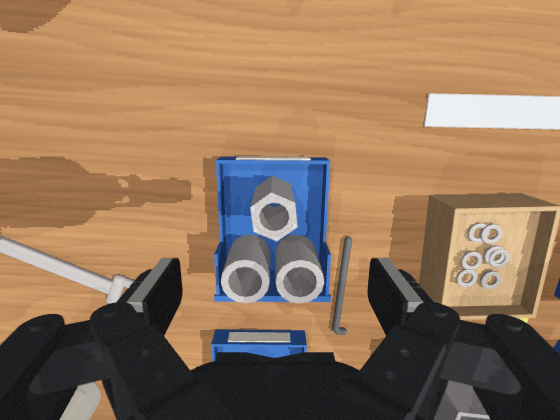

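```bash
python3 - <<'E'
from plan import *
C=cam("wrist")
t=at((273,215),76,C);print(t.round(1))
a,b=at((218,160),25,C),at((328,160),25,C);print("bin front",((a+b)/2).round(1),np.linalg.norm(a-b))
T=plan(toolT(),[((t[0],t[1],110),4)],-1,step=30)
plan(T,[((t[0],t[1],37),4)],-1,step=25)
E
```

```text
[ 443.3 -190.1   76. ]
bin front [ 406.4 -192.8   25. ] 101.69252028052355
[[-0.07,-0.01,0.73,0,0,0,-1],[-0.06,-0.01,0.73,0,0,0,-1],[-0.07,0,0.72,0.0001,0,0.0001,-1]]
[[0,0,0.81,0,0,0,-1],[0,0,0.81,0,0,0,-1],[0,0,0.82,0,0,0,-1]]
```

{"fn": "drive_tool", "kwargs": {"motion": [[-0.07, -0.01, 0.73, 0, 0, 0, -1], [-0.07, -0.01, 0.73, 0, 0, 0, -1], [-0.07, 0, 0.73, 0, 0, 0, -1], [0, 0, 0.8, 0, 0, 0, -1], [0, 0, 0.8, 0, 0, 0, -1]]}}

```text
time: 18.2
position: [443.9, -190.1, 61.0]
tcp_rot: [0.0, -0.035, 0.999, -0.0]
ft_force: [-0.3, 0.7, -0.2]
grip_width: 0.999
grip_force: 0.0
```

{"fn": "drive_tool", "kwargs": {"motion": [[0, 0, 0.8, 0, 0, 0, -1], [0, 0, 0, 0, 0, 0, -1], [0, 0, 0, 0, 0, 0, 1], [0, 0, 0, 0, 0, 0, 1], [0, 0, 0, 0, 0, 0, 1]]}}

```text
time: 18.7
position: [444.3, -191.3, 39.0]
tcp_rot: [0.001, -0.035, 0.999, -0.001]
ft_force: [-0.4, -0.2, -1.2]
grip_width: 0.515
grip_force: 0.0
```

{"fn": "drive_tool", "kwargs": {"motion": [[0, 0, 0, 0, 0, 0, 1], [0, 0, 0, 0, 0, 0, 1], [0, 0, 0, 0, 0, 0, 1], [0, 0, 0, 0, 0, 0, 1]]}}

```text
time: 19.1
position: [444.1, -191.2, 39.1]
tcp_rot: [0.001, -0.034, 0.999, -0.0]
ft_force: [-1.3, 1.8, 6.6]
grip_width: 0.429
grip_force: 49.7
```

{"fn": "drive_tool", "kwargs": {"motion": [[0, 0, -0.4, 0, 0, 0, 1], [0, 0, -0.9, 0, 0, 0, 1], [0, 0, -0.9, 0, 0, 0, 1], [0, 0, -0.9, 0, 0, 0, 1], [0, 0, -0.9, 0, 0, 0, 1]]}}

```text
time: 19.6
position: [442.5, -190.6, 158.6]
tcp_rot: [-0.0, -0.034, 0.999, 0.0]
ft_force: [0.5, -0.4, -3.7]
grip_width: 0.428
grip_force: 50.8
```

```bash
python3 - <<'E'
from plan import *
s=env.get_state();print(s["position"],s["grip_width"])
plan(toolT(),[((650,-191,160),4)],1,step=35)
E
```

```text
[ 442.48096947 -190.58361172  158.56319334] 0.4283769449387788
[[-0.99,-0.07,-0.01,0,0,0,1],[-0.98,-0.07,-0.01,0,0,0,1],[-0.99,-0.07,-0.01,0,0,0,1],[-0.98,-0.07,-0.01,0,0,0,1],[-0.99,-0.07,0,0,0,0,1]]
[[-0.98,-0.07,-0.01,0,-0.0001,-0.0001,1],[-0.99,-0.07,0,0.0001,0,0,1]]
```

{"fn": "drive_tool", "kwargs": {"motion": [[-0.98, -0.07, -0.01, 0, 0, 0, 1], [-0.98, -0.07, -0.01, 0, 0, 0, 1], [-0.98, -0.07, -0.01, 0, 0, 0, 1], [-0.98, -0.07, -0.01, 0, 0, 0, 1], [-0.98, -0.07, 0, 0, 0, 0, 1]]}}

```text
time: 20.1
position: [591.1, -191.0, 158.4]
tcp_rot: [-0.001, -0.035, 0.999, 0.0]
ft_force: [0.0, -0.3, -2.8]
grip_width: 0.424
grip_force: 50.8
```

{"fn": "drive_tool", "kwargs": {"motion": [[-0.98, -0.07, 0, 0, 0, 0, 1], [-0.98, -0.07, 0, 0, 0, 0, 1], [0, 0, 0, 0, 0, 0, 1], [0, 0, 0, 0, 0, 0, 1], [0, 0, 0, 0, 0, 0, 1]]}}

```text
time: 20.6
position: [648.1, -191.1, 158.3]
tcp_rot: [-0.001, -0.034, 0.999, 0.0]
ft_force: [0.3, 0.0, -3.5]
grip_width: 0.424
grip_force: 50.8
```

```bash
python3 - <<'E'
from plan import *
snap("wrist","w9.png");print(toolT()[:3,3])
plan(toolT(),[((650,-191,48),4)],1,step=28)
E
```

```text
[ 648.16906225 -191.19490389  158.61676542]
[[-0.02,0,0.92,0,-0.0001,0,1],[-0.02,0,0.92,0,-0.0001,-0.0001,1],[-0.01,0,0.92,0.0001,0,0,1],[-0.02,0,0.93,0,-0.0001,-0.0001,1]]
```

View pics/w9.png

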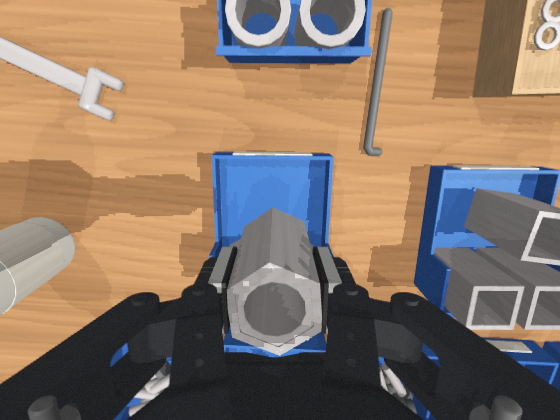

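The nut is held upright (273,300), centred over the empty front of its bin (walls 214–332).

{"fn": "drive_tool", "kwargs": {"motion": [[-0.02, 0, 0.9, 0, 0, 0, 1], [-0.02, 0, 0.9, 0, 0, 0, 1], [0, 0, 0.9, 0, 0, 0, 1], [0, 0, 0.9, 0, 0, 0, 1], [0, 0, 0.15, 0, 0, 0, 1]]}}

```text
time: 21.15
position: [647.1, -190.3, 43.2]
tcp_rot: [-0.004, -0.034, 0.999, 0.002]
ft_force: [-1.7, 1.2, -3.5]
grip_width: 0.426
grip_force: 50.8
```

{"fn": "drive_tool", "kwargs": {"motion": [[0, 0, 0.1, 0, 0, 0, 1], [0, 0, 0.07, 0, 0, 0, 1], [0, 0, 0, 0, 0, 0, 1]]}}

```text
time: 21.45
position: [651.6, -191.7, 42.9]
tcp_rot: [0.001, -0.035, 0.999, -0.0]
ft_force: [0.3, 0.6, -2.8]
grip_width: 0.426
grip_force: 50.9
```

{"fn": "drive_tool", "kwargs": {"motion": [[0, 0, 0.07, 0, 0, 0, 1], [0, 0, 0.04, 0, 0, 0, 1], [0, 0, 0, 0, 0, 0, 1]]}}

```text
time: 21.75
position: [651.4, -191.5, 39.2]
tcp_rot: [0.001, -0.035, 0.999, -0.0]
ft_force: [-0.6, 0.3, 1.1]
grip_width: 0.429
grip_force: 51.1
```

Contact; release, rise and look.

{"fn": "drive_tool", "kwargs": {"motion": [[0, 0, 0, 0, 0, 0, -1], [0, 0, 0, 0, 0, 0, -1], [0, 0, 0, 0, 0, 0, -1], [0, 0, 0, 0, 0, 0, -1], [0, 0, 0, 0, 0, 0, -1]]}}

```text
time: 22.25
position: [650.8, -191.3, 38.1]
tcp_rot: [0.0, -0.035, 0.999, 0.0]
ft_force: [0.3, -0.4, -0.9]
grip_width: 0.998
grip_force: 0.0
```

{"fn": "drive_tool", "kwargs": {"motion": [[0, 0, -0.5, 0, 0, 0, -1], [0, 0, -1, 0, 0, 0, -1], [0, 0, -1, 0, 0, 0, -1], [0, 0, -1, 0, 0, 0, -1], [0, 0, -1, 0, 0, 0, -1]]}}

```text
time: 22.75
position: [650.9, -191.3, 175.6]
tcp_rot: [0.001, -0.035, 0.999, -0.0]
ft_force: [-0.0, 0.3, -0.6]
grip_width: 1.002
grip_force: 0.0
```

```bash
python3 look.py w10.png hexnut_c 72; python3 - <<'E'
from plan import *
plan(toolT(),[((460,192,170),1)],-1,step=42)
E
```

```text
hexnut_c [274. 205.] 0.82 mid [ 659.  -191.2   40. ] top [ 648.6 -191.8   76. ]
22.85 [ 653.7 -192.4  179.9] 1.0001228961297572 [0.4 0.3 0.2]
[[0.4,0.95,0.01,-0.0001,0.0001,0.0006,-1],[0.4,0.94,0.02,0,0.0001,0.0006,-1],[0.4,0.94,0.02,-0.0001,0.0001,0.0006,-1],[0.41,0.94,0.02,0,0.0001,0.0006,-1],[0.41,0.94,0.02,-0.0001,0.0001,0.0006,-1]]
[[0.41,0.94,0.02,0,0.0001,0.0006,-1],[0.42,0.94,0.02,-0.0001,0.0001,0.0006,-1],[0.42,0.93,0.02,0,0.0001,0.0006,-1],[0.43,0.93,0.02,-0.0001,0.0001,0.0006,-1],[0.43,0.93,0.02,0,0.0002,0.0006,-1]]
[[0.43,0.93,0.02,-0.0001,0.0001,0.0006,-1],[0.44,0.93,0.02,0,0.0002,0.0005,-1],[0.44,0.93,0.01,-0.0001,0.0001,0.0006,-1],[0.44,0.92,0.02,0,0.0002,0.0005,-1]]
```

View pics/w10.png

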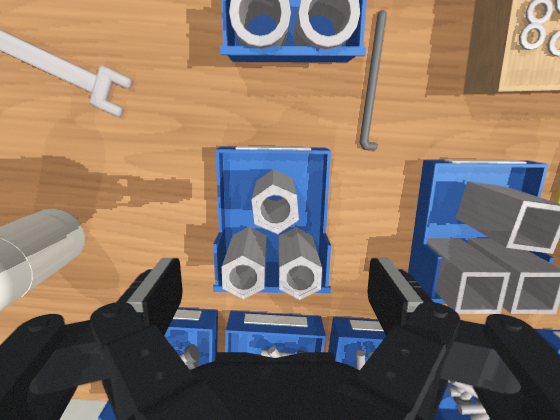

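The nut stands upright in its bin (top ring 274,209). Back for the sleeve in the spare bin.

{"fn": "drive_tool", "kwargs": {"motion": [[0.4, 0.95, 0.02, 0, 0, 0.0006, -1], [0.4, 0.94, 0.02, 0, 0, 0.0006, -1], [0.4, 0.94, 0.02, 0, 0, 0.0006, -1], [0.41, 0.94, 0.02, 0, 0, 0.0006, -1], [0.41, 0.94, 0.02, 0, 0, 0.0006, -1]]}}

```text
time: 23.35
position: [580.6, -52.9, 170.2]
tcp_rot: [-0.0, -0.025, 1.0, 0.0]
ft_force: [0.4, -0.1, -0.9]
grip_width: 1.0
grip_force: 0.0
```

{"fn": "drive_tool", "kwargs": {"motion": [[0.41, 0.94, 0.02, 0, 0, 0.0006, -1], [0.42, 0.94, 0.02, 0, 0, 0.0006, -1], [0.42, 0.93, 0.02, 0, 0, 0.0006, -1], [0.43, 0.93, 0.02, 0, 0, 0.0006, -1], [0.43, 0.93, 0.02, 0, 0, 0.0006, -1]]}}

```text
time: 23.85
position: [511.4, 84.3, 167.3]
tcp_rot: [0.0, -0.016, 1.0, 0.0]
ft_force: [-0.3, 0.5, -0.9]
grip_width: 1.003
grip_force: 0.0
```

{"fn": "drive_tool", "kwargs": {"motion": [[0.43, 0.93, 0.02, 0, 0, 0.0006, -1], [0.44, 0.93, 0.02, 0, 0, 0.0006, -1], [0.44, 0.93, 0.02, 0, 0, 0.0006, -1], [0.44, 0.92, 0.02, 0, 0, 0.0006, -1], [0, 0, 0, 0, 0, 0, -1]]}}

```text
time: 24.35
position: [454.7, 195.7, 164.8]
tcp_rot: [-0.001, -0.01, 1.0, 0.001]
ft_force: [0.4, -0.0, -0.1]
grip_width: 1.003
grip_force: 0.0
```

{"fn": "drive_tool", "kwargs": {"motion": [[0, 0, 0, 0, 0, 0, -1], [0, 0, 0, 0, 0, 0, -1]]}}

```text
time: 24.55
position: [457.4, 192.6, 164.9]
tcp_rot: [0.0, -0.008, 1.0, -0.0]
ft_force: [0.1, -0.4, 1.4]
grip_width: 1.005
grip_force: 0.0
```

```bash
python3 look.py w11.png sleeve_c 62; python3 - <<'E'
from plan import *
T=plan(toolT(),[((460,192,100),1)],-1,step=30)
plan(T,[((460,192,31),1)],-1,step=25)
E
```

```text
sleeve_c [274. 210.] 0.81 mid [468.5 193.2  35. ] top [459.1 193.1  66. ]
24.65 [457.6 192.4 164.8] 0.9958235020607504 [-0.  -0.   0.5]
[[-0.03,0,0.72,0,0,-0.0001,-1],[-0.02,-0.01,0.72,0,0,-0.0001,-1],[-0.03,0,0.72,0,0.0001,-0.0002,-1]]
[[0,0,0.77,0,0,0,-1],[0,0,0.76,0,0,0,-1],[0,0,0.77,0,0,0,-1]]
```

{"fn": "drive_tool", "kwargs": {"motion": [[-0.03, 0, 0.72, 0, 0, 0, -1], [-0.03, 0, 0.72, 0, 0, 0, -1], [-0.03, 0, 0.72, 0, 0, 0, -1], [0, 0, 0.76, 0, 0, 0, -1], [0, 0, 0.76, 0, 0, 0, -1]]}}

```text
time: 25.15
position: [460.5, 192.4, 53.6]
tcp_rot: [0.0, -0.007, 1.0, 0.0]
ft_force: [0.2, -0.5, -0.5]
grip_width: 0.999
grip_force: 0.0
```

{"fn": "drive_tool", "kwargs": {"motion": [[0, 0, 0.76, 0, 0, 0, -1], [0, 0, 0, 0, 0, 0, -1], [0, 0, 0, 0, 0, 0, 1], [0, 0, 0, 0, 0, 0, 1], [0, 0, 0, 0, 0, 0, 1]]}}

```text
time: 25.65
position: [460.8, 193.1, 32.8]
tcp_rot: [0.001, -0.008, 1.0, 0.0]
ft_force: [0.6, -2.3, 2.4]
grip_width: 0.512
grip_force: 1.4
```

{"fn": "drive_tool", "kwargs": {"motion": [[0, 0, 0, 0, 0, 0, 1], [0, 0, 0, 0, 0, 0, 1], [0, 0, 0, 0, 0, 0, 1], [0, 0, 0, 0, 0, 0, 1]]}}

```text
time: 26.05
position: [461.0, 193.2, 33.0]
tcp_rot: [0.002, -0.008, 1.0, 0.0]
ft_force: [-0.3, -2.4, 6.7]
grip_width: 0.501
grip_force: 50.8
```

{"fn": "drive_tool", "kwargs": {"motion": [[0, 0, -0.4, 0, 0, 0, 1], [0, 0, -0.9, 0, 0, 0, 1], [0, 0, -0.9, 0, 0, 0, 1], [0, 0, -0.9, 0, 0, 0, 1], [0, 0, -0.9, 0, 0, 0, 1]]}}

```text
time: 26.55
position: [458.7, 193.2, 152.2]
tcp_rot: [-0.001, -0.008, 1.0, 0.0]
ft_force: [0.8, -0.2, -4.6]
grip_width: 0.505
grip_force: 51.7
```

```bash
python3 - <<'E'
from plan import *
s=env.get_state();print(s["position"],s["grip_width"])
plan(toolT(),[((447,-190,150),4)],1,step=33)
E
```

```text
[458.7187733  193.20674582 152.2208783 ] 0.5045005325211788
[[0.05,-0.98,0.01,0,0,-0.0007,1],[0.05,-0.98,0.01,0,0,-0.0006,1],[0.05,-0.98,0,0,0,-0.0007,1],[0.06,-0.98,0.01,0,0,-0.0006,1],[0.06,-0.98,0,0,0,-0.0007,1]]
[[0.07,-0.98,0.01,0,0,-0.0006,1],[0.07,-0.98,0,0,0,-0.0007,1],[0.07,-0.98,0.01,0,0,-0.0006,1],[0.08,-0.98,0,0,0,-0.0007,1],[0.08,-0.98,0.01,0,0,-0.0006,1]]
[[0.09,-0.98,0,0,-0.0001,-0.0007,1],[0.09,-0.98,0.01,0,0,-0.0006,1],[0.1,-0.99,0,0,-0.0001,-0.0007,1]]
```

{"fn": "drive_tool", "kwargs": {"motion": [[0.05, -0.98, 0.01, 0, 0, -0.0007, 1], [0.05, -0.98, 0, 0, 0, -0.0006, 1], [0.05, -0.98, 0, 0, 0, -0.0007, 1], [0.06, -0.98, 0, 0, 0, -0.0006, 1], [0.06, -0.98, 0, 0, 0, -0.0007, 1]]}}

```text
time: 27.05
position: [454.2, 45.3, 150.9]
tcp_rot: [-0.0, -0.019, 1.0, 0.0]
ft_force: [1.1, 0.1, -4.0]
grip_width: 0.502
grip_force: 52.2
```

{"fn": "drive_tool", "kwargs": {"motion": [[0.07, -0.98, 0, 0, 0, -0.0006, 1], [0.07, -0.98, 0, 0, 0, -0.0007, 1], [0.07, -0.98, 0, 0, 0, -0.0006, 1], [0.08, -0.98, 0, 0, 0, -0.0007, 1], [0.08, -0.98, 0, 0, 0, -0.0006, 1]]}}

```text
time: 27.55
position: [449.8, -102.0, 150.9]
tcp_rot: [-0.0, -0.029, 1.0, 0.0]
ft_force: [0.4, 0.9, -4.3]
grip_width: 0.501
grip_force: 52.2
```

{"fn": "drive_tool", "kwargs": {"motion": [[0.09, -0.98, 0, 0, 0, -0.0007, 1], [0.09, -0.98, 0, 0, 0, -0.0006, 1], [0.1, -0.98, 0, 0, 0, -0.0007, 1], [0, 0, 0, 0, 0, 0, 1], [0, 0, 0, 0, 0, 0, 1]]}}

```text
time: 28.05
position: [447.1, -189.6, 150.7]
tcp_rot: [-0.001, -0.034, 0.999, 0.001]
ft_force: [0.2, 1.0, -4.3]
grip_width: 0.503
grip_force: 52.4
```

{"fn": "drive_tool", "kwargs": {"motion": [[0, 0, 0, 0, 0, 0, 1]]}}

```text
time: 28.15
position: [447.1, -188.7, 150.8]
tcp_rot: [-0.001, -0.035, 0.999, 0.001]
ft_force: [-0.1, -0.2, -3.7]
grip_width: 0.503
grip_force: 52.4
```

```bash
python3 - <<'E'
from plan import *
snap("wrist","w12.png");print(toolT()[:3,3])
plan(toolT(),[((447,-190,40),4)],1,step=28)
E
```

```text
[ 447.29899589 -188.6053747   150.93037099]
[[0,-0.01,0.92,0,0,0,1],[0,-0.01,0.93,0.0001,0,0,1],[0.01,-0.01,0.92,0,-0.0001,0.0001,1],[0,-0.02,0.93,0.0001,0,0,1]]
```

View pics/w12.png

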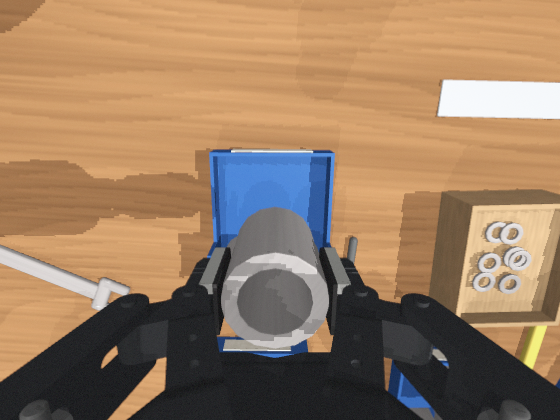

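The sleeve is held upright (275,300), centred on its bin (walls 212–333). Lowering.

{"fn": "drive_tool", "kwargs": {"motion": [[0, -0.01, 0.9, 0, 0, 0, 1], [0, -0.01, 0.9, 0, 0, 0, 1], [0, -0.01, 0.9, 0, 0, 0, 1], [0, 0, 0.8, 0, 0, 0, 1], [0, 0, 0.2, 0, 0, 0, 1]]}}

```text
time: 28.7
position: [446.0, -188.5, 38.0]
tcp_rot: [-0.002, -0.036, 0.999, 0.002]
ft_force: [-0.4, 1.0, -4.2]
grip_width: 0.505
grip_force: 52.3
```

{"fn": "drive_tool", "kwargs": {"motion": [[0, 0, 0.08, 0, 0, 0, 1], [0, 0, 0, 0, 0, 0, 1], [0, 0, 0, 0, 0, 0, 1]]}}

```text
time: 29.0
position: [448.9, -191.1, 39.0]
tcp_rot: [0.001, -0.035, 0.999, -0.001]
ft_force: [0.5, -0.1, -3.8]
grip_width: 0.497
grip_force: 52.3
```

{"fn": "drive_tool", "kwargs": {"motion": [[0, 0, 0.12, 0, 0, 0, 1], [0, 0, 0.04, 0, 0, 0, 1], [0, 0, 0.02, 0, 0, 0, 1], [0, 0, 0, 0, 0, 0, 1]]}}

```text
time: 29.4
position: [448.0, -190.8, 33.1]
tcp_rot: [0.0, -0.035, 0.999, -0.0]
ft_force: [-1.9, 0.3, 3.1]
grip_width: 0.501
grip_force: 53.2
```

Contact; release and rise.

{"fn": "drive_tool", "kwargs": {"motion": [[0, 0, 0, 0, 0, 0, -1], [0, 0, 0, 0, 0, 0, -1], [0, 0, 0, 0, 0, 0, -1], [0, 0, 0, 0, 0, 0, -1], [0, 0, 0, 0, 0, 0, -1]]}}

```text
time: 29.9
position: [448.0, -190.7, 32.4]
tcp_rot: [0.0, -0.035, 0.999, -0.0]
ft_force: [0.2, -0.5, 0.5]
grip_width: 0.998
grip_force: 0.0
```

{"fn": "drive_tool", "kwargs": {"motion": [[0, 0, -0.5, 0, 0, 0, -1], [0, 0, -1, 0, 0, 0, -1], [0, 0, -1, 0, 0, 0, -1], [0, 0, -1, 0, 0, 0, -1], [0, 0, -1, 0, 0, 0, -1]]}}

```text
time: 30.4
position: [447.7, -190.6, 168.5]
tcp_rot: [-0.0, -0.035, 0.999, 0.0]
ft_force: [0.1, -0.0, 0.7]
grip_width: 1.0
grip_force: 0.0
```

{"fn": "drive_tool", "kwargs": {"motion": [[0.8, 0, -0.5, 0, 0, 0, -1], [0.8, 0, -0.5, 0, 0, 0, -1], [0.8, 0, -0.5, 0, 0, 0, -1], [0, 0, 0, 0, 0, 0, -1], [0, 0, 0, 0, 0, 0, -1]]}}

```text
time: 30.9
position: [376.3, -195.9, 212.6]
tcp_rot: [0.001, -0.034, 0.999, -0.0]
ft_force: [0.3, 0.1, 0.5]
grip_width: 0.998
grip_force: 0.0
```

```bash
python3 look.py w13.png sleeve_c 62; python3 -c "
from h import *
snap('scene','scene1.png')"
```

```text
sleeve_c [273. 256.] 0.81 mid [ 455.5 -191.6   35. ] top [ 440.9 -192.4   66. ]
31.0 [ 376.6 -195.7  211.8] 1.0042831857688317 [-1.7 -0.   0.1]
```

View pics/scene1.png

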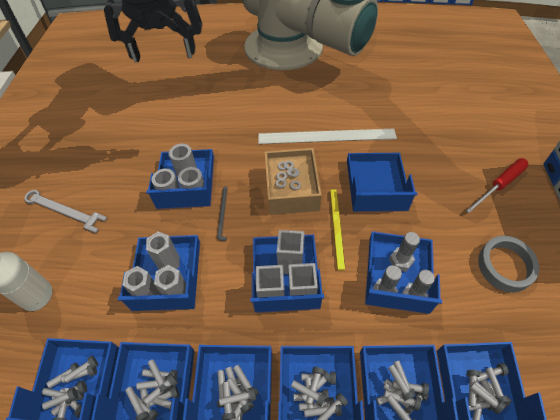

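The scene shows every piece upright with its own kind: sleeve (180,158), nut (160,250), tube (291,247) and bolt (408,250). The spare bin is empty.

```bash
python3 -c "
from rig import env
print(env.hand_in())"
```

```text
the job is handed in; nothing more can be done
None
```

I moved the bolt, hexagonal nut and sleeve to their own bins, parking the sleeve in the spare bin on the way, and left the square tube untouched; the last picture shows all four upright, and I handed the job in at about 31 s, with no verdict returned.

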